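# Tip the washed grinding balls out of the corner-spout tray into the milling jar

### The job

Lift the steel tray of washed grinding balls off the draining mat and keep it level on the way to the open grinding jar. With the spout low over the jar's mouth, tip the tray about its spout corner so that all five balls run out through the spout into the jar, dropping none on the bench and leaving the jar, its lid and the glass beaker where they stand. Then set the empty tray back down flat in the middle of the mat and let go.

Things in the scene. Friction and masses are not known exactly. Their poses are not given: they have to be found in the camera images.
- tray: Loose square steel pan, 180 x 180 mm, sheet 3 mm, walls 25 mm high, 0.38 kg (0.55 with balls). Origin: centre of the square, underside. z up; +x runs along the diagonal to the cut-off SPOUT CORNER, so the sides lie at 45 degrees to x and y; its whole corners are 127 mm out along -x, +y and -y. Starts near the mat's middle, its spout turned differently each time
- tray_grip (a point): Centre of the black grip of the tray's fixed handle, which spans the pan post to post along its y over the centre of mass: a bar along y, 14 mm thick (along x), 20 mm high, 116 mm long. The point is 70 mm above the tray's underside, above its origin; under the bar is open down to the balls, whose tops are 29 mm above the underside
- spout_tip (a point): Middle of the outer lip of the spout's floor, at (126, 0, 13) mm in the tray's frame. The spout: an open channel along +x, 80 mm wide, 40 mm long from x = 87 mm, side walls 22 mm. Its floor rises outwards at 15 degrees: balls stay in a level tray and roll out once it is tipped well over 15 degrees towards +x (30 to 35 empties it; tip slowly or they fly past)
- mat: Fixed flat ribbed rubber draining mat, 260 x 260 x 4 mm, dark. Origin: centre of its underside, on the bench; its top is 4 mm up
- jar: Heavy open milling jar, steel-jacketed with white ceramic lining, 132 mm across its collar, 95 mm high, inside 104 mm wide and 87 mm deep, 2.2 kg, loose on the bench. Stands on the other side of the table from the mat (left or right). Origin: centre of its underside
- jar_mouth (a point): Centre of the jar's mouth, level with its rim, 95 mm above the bench; opening 104 mm across
- ball0_center (a point): Centre of one of the five loose white ceramic grinding balls, 26 mm diameter, about 35 g; polished and slippery; they lie in the tray and roll freely
- ball1_center (a point): Centre of one of the five loose white ceramic grinding balls, 26 mm diameter, about 35 g; polished and slippery; they lie in the tray and roll freely
- ball2_center (a point): Centre of one of the five loose white ceramic grinding balls, 26 mm diameter, about 35 g; polished and slippery; they lie in the tray and roll freely
- ball3_center (a point): Centre of one of the five loose white ceramic grinding balls, 26 mm diameter, about 35 g; polished and slippery; they lie in the tray and roll freely
- ball4_center (a point): Centre of one of the five loose white ceramic grinding balls, 26 mm diameter, about 35 g; polished and slippery; they lie in the tray and roll freely
- jar_lid: The jar's steel lid lying on the bench beyond the jar: disc 124 mm, 34 mm high with its knob, 0.7 kg. To be left alone. Origin: centre of its underside
- beaker: Glass beaker, 90 mm across, 120 mm high, between the mat's and the jar's sides, a little beyond them. To be left alone. Origin: centre of its underside
Not all that is in view belongs to the job. Leave any blue or purple look-alike of the part that bears ball2_center alone.

How it is judged (in metres and radians):
On the way, in this order (a step that is already met when the one before it is completed fails the run):
1. the tray is lifted clear of the mat, level, with all five balls still in it (height (world z) of tray above 0.04 m and angle between tray's own z axis and vertical below 0.2 rad and distance between each of ball0_center, ball1_center, ball2_center, ball3_center, ball4_center and tray below 0.13 m), for 0.2 s.
2. all five balls are in the jar while the tray is still tipped (over 0.25 rad) with its spout tip over the jar's mouth (within 60 mm of its centre, no more than 60 mm above the rim) (horizontal distance between each of ball0_center, ball1_center, ball2_center, ball3_center, ball4_center and jar_mouth below 0.05 m and z of ball0_center in the frame of jar between 0.012 and 0.09 m and z of ball1_center in the frame of jar between 0.012 and 0.09 m and z of ball2_center in the frame of jar between 0.012 and 0.09 m and z of ball3_center in the frame of jar between 0.012 and 0.09 m and z of ball4_center in the frame of jar between 0.012 and 0.09 m and angle between tray's own z axis and vertical above 0.25 rad and horizontal distance between spout_tip and jar_mouth below 0.06 m and z of spout_tip in the frame of jar below 0.155 m), for 0.1 s.
At the end, for the whole second after the job is handed in: All five balls lie at rest inside the upright jar; the empty tray stands flat on the mat, its centre within 45 mm of the mat's centre, released and at rest (horizontal distance between each of ball0_center, ball1_center, ball2_center, ball3_center, ball4_center and jar_mouth below 0.05 m and z of ball0_center in the frame of jar between 0.012 and 0.09 m and z of ball1_center in the frame of jar between 0.012 and 0.09 m and z of ball2_center in the frame of jar between 0.012 and 0.09 m and z of ball3_center in the frame of jar between 0.012 and 0.09 m and z of ball4_center in the frame of jar between 0.012 and 0.09 m and angle between each of jar, tray's own z axis and vertical below 0.05 rad and horizontal distance between tray and mat below 0.045 m and height (world z) of tray below 0.012 m and linear speed of tray below 0.02 m/s and contact force between the fingers and tray below 0.1 N and linear speed of each of ball0, ball1, ball2, ball3, ball4 below 0.1 m/s); the robot touches nothing.
It fails at once if the tray is tipped (over 0.35 rad) away from the jar (spout more than 200 mm from the mouth) with balls still in it (angle between tray's own z axis and vertical above 0.35 rad and horizontal distance between spout_tip and jar_mouth above 0.2 m and distance between any of ball0_center, ball1_center, ball2_center, ball3_center, ball4_center and tray below 0.13 m).
It fails at once if a ball is dropped on the bench or the floor (height (world z) of any of ball0_center, ball1_center, ball2_center, ball3_center, ball4_center below 0.016 m).
It fails at once if the jar is shoved more than 40 mm or tipped (distance of jar from where it was at the start of the episode above 0.04 m or angle between jar's own z axis and vertical above 0.2 rad).
It fails at once if the jar's lid or the beaker is shoved more than 40 mm, or the beaker knocked over (distance of any of jar_lid, beaker from where it was at the start of the episode above 0.04 m or angle between beaker's own z axis and vertical above 0.4 rad).
It also fails if it takes over 61 s, if anything falls off the work surface, if the arm or the gripper's body presses on something with over 40 N, if the wrist force passes 120 N, or if a joint passes its speed limit or range.

### The arm

A 7-joint arm with a two-finger parallel gripper is mounted at the origin on the work surface. World frame = base frame: x ahead of the robot, y to its left, z up, the work surface at z = 0. Lengths are in mm, angles in rad, forces in N, time in s.
With the tool pointing down it reaches from about 400 to 875 mm from the base axis. Payload 4.4 kg.
Tool frame: the origin (TCP) lies at the very end of the fingers, on their centre line; the grasp point (between the pads) lies 19 mm behind it; z points along the fingers, y is the direction in which the jaws open and shut (so a half turn about z gives the same grasp; the last joint's range is limited). The gripper opens to 85 mm and grips with 20 to 120 N. Pads are 22 mm wide; open, the fingers measure 114 mm over their backs; the gripper's body (76 mm by 85 mm) begins 54 mm behind the grasp point. The pads swing forward as they close: fully open they stand 13 mm farther back than shut.
Start: joints at [1.249, 0.628, 0.038, 1.517, -0.027, 0.996, -0.02], TCP at [164.49, -628.857, 231.313] pointing down, gripper open.
Joint ranges: [-3.06, 3.06], [-0.37, 2.12], [-1.25, 1.32], [0.18, 2.47], [-1.1, 4.24], [0.23, 1.98], [-2.94, 2.94]. Speed limits (rad/s): [2.57, 2.57, 3.14, 3.14, 3.14, 3.14, 3.14].

### API

Orientations are given as [roll, pitch, yaw] about the fixed x, y, z axes, in that order (R = Rz(yaw) Ry(pitch) Rx(roll)).
In Python, from cell import ctrl gives the robot as it stands.
- The arm moves only by the shell command python3 -m crank 'ROWS' [OPENING]. ROWS is JSON, a list that holds one entry, the list of rows, each a list of 6 numbers: the shift along the tool's x, y, z in units of 30 mm (1.0 is 30 mm), then the turn, a rotation vector about the tool's x, y, z in units of 6 degrees (1.0 is 6 degrees). In form: [[[tx, ty, tz, rx, ry, rz], ...]]. A call has 1 to 12 rows; each row shifts and turns the pose as measured when the row begins, along the tool's axes as they then stand; what a row does not reach is not made up. A row lasts 1/12 s, in which the tool goes at most 41.7 mm and 7.16 degrees, less where a joint would pass 70% of its speed; a pose out of reach is approached as far as the arm can. A call is refused whole if a number of a shift passes 1 or a number of a turn 1, either way. A call with a gripper value outside its range is refused whole. OPENING is the gripper command: -1 is fully open, 1 is shut, values between are in proportion, set as the call begins (- or left out, the last holds). The fingers move at their own pace and stop on an object; the grip force is fixed at half the most. Time passes only in rows, so rows that do not move let the fingers close. It gives the time, the measured TCP pose, the force and the opening at its end, in the units of the state.
- ctrl.read_state(): the state, without advancing time (a new reading comes with each control period).
- ctrl.get_image(name): name is "scene" or "top"; returns a dict with "color" (400x640x3 uint8, red, green, blue), "depth" (400x640 float32, mm along the optical axis (not along the pixel's ray), 0 where there is no reading), "camera_matrix" (3x3 intrinsics, pixels), "R" (3x3) and "t" (3): a world point X has camera coordinates R X + t. Camera axes: x right, y down, z forward; pixel columns grow to the right and rows downward; lengths in mm; the calibration is good to about 2 mm. A picture is of the moment at which its call begins.
- ctrl.finish_job(): hands the job in, once; it reports no verdict.
Trained networks look in a picture, given as the dict that the camera call returned (one of the last four; its "shot" number tells which), for a name from the list of things; names that differ only in an ending like _2 or _b are one class to them, and where a whole thing is asked for, a point or a joint stands for the part that bears it (a point fixed in the world has none). Each returns a list of dicts, best first, with "conf" (0 to 1); they miss things now and then, are a little off and sometimes report something else, mostly with a low value. They report only what shows in the picture. A call takes as long as a camera call. They do not tell look-alikes from the thing itself.
- ctrl.search_frame(query, picture): "extent" ([centre column, centre row, width, height] in pixels, round what is visible of it).
The state is a dict: "clock": time; "qpos": joint angles; "qd": joint speeds; "tau": joint torques, N m; "eef_pos": TCP position; "tool_rot": TCP orientation; "force": force on the tool from outside, world axes, zero at the start; "torque": the same for the moment, N m; "width": finger opening in mm.
Only numpy, scipy, OpenCV 4.12 (cv2) and the standard library are available. Lean on these libraries where they do the work, as an engineer would, in place of code of your own. Each camera call takes 0.05 s, during which the arm holds its last target. There are 200 camera calls.

## Working session

There is one attempt and no reset: what is moved stays moved. The work goes in short steps, Python scripts to look and compute and a shell command to move; the robot and the scene stay as the last step left them, time stands still between calls to the robot, and variables do not carry over. Pictures are saved under pics/ and viewed, about 8 in all and at most 12, crops included, and the job is handed in when it is done.

```bash
mkdir -p pics; ls; cat > h.py <<'E'
import numpy as np,cv2
from cell import ctrl
def shot(n,f=None):
    p=ctrl.get_image(n)
    if f: cv2.imwrite('pics/'+f,p['color'][:,:,::-1])
    return p
def world(p,u,v,d=None):
    K=p['camera_matrix'];d=p['depth'][int(v),int(u)] if d is None else d
    return p['R'].T@(np.array([(u-K[0,2])/K[0,0]*d,(v-K[1,2])/K[1,1]*d,d])-p['t'])
def cloud(p):
    K=p['camera_matrix'];d=p['depth'];v,u=np.mgrid[:d.shape[0],:d.shape[1]]
    c=np.stack([(u-K[0,2])/K[0,0]*d,(v-K[1,2])/K[1,1]*d,d],-1)
    w=(c-p['t'])@p['R'];w[d==0]=np.nan
    return w
E
python3 - <<'E'
from h import *
np.set_printoptions(precision=1,suppress=True)
P={n:shot(n,n+'0.png') for n in('top','scene')}
print(ctrl.read_state())
for n,p in P.items():
    print(n,p['R'].T@-p['t'],p['camera_matrix'][0,0])
    for q in('tray','tray_grip','spout_tip','mat','jar','jar_mouth','jar_lid','beaker','ball0_center'):
        for r in ctrl.search_frame(q,p)[:6]:
            e=r['extent'];w=world(p,min(639,max(0,e[0])),min(399,max(0,e[1])))
            print(q,np.round(r['conf'],2),np.array(e),w)
E
```

```text
pics
{'clock': 0.1, 'qpos': array([ 1.2,  0.6,  0. ,  1.5, -0. ,  1. , -0. ]), 'qd': array([-0., -0.,  0., -0.,  0.,  0.,  0.]), 'tau': array([  0. , -56.5,   1.2, -19.4,   0. ,   0. ,  -0. ]), 'eef_pos': array([ 164.3, -628.3,  230.5]), 'tool_rot': array([-3.1,  0. ,  0.3]), 'force': array([-0. ,  0.2, -0. ]), 'torque': array([ 0., -0., -0.]), 'width': 85.5321562316717}
top [379.7 -29.6 823.8] 371.56366812587396
tray 0.93 [201.9 246.  101.3 101.4] [437.2 227.1   7. ]
tray_grip 0.69 [200.6 249.1 100.4 102.1] [430.6 230.4   4.8]
spout_tip 0.79 [202.3 245.8  99.8 105.3] [432.  201.3  86.6]
mat 0.74 [213.6 242.2 127.1 123.2] [444.8 201.6   7.3]
jar 0.56 [417.1 208.1  73.3  65.9] [ 509.6 -249.2    7.6]
jar_mouth 0.86 [414.8 210.7  68.7  66.7] [ 503.8 -243.6    7.8]
jar_lid 0.6 [399.5 152.9  55.2  52.5] [ 630.4 -212.6   32.7]
beaker 0.96 [304.9 134.1  42.1  50. ] [690.6  -2.7   3.8]
ball0_center 0.53 [234.3 215.9  12.7  13.3] [497.9 151.   34.5]
scene [1252.6  258.4  633.2] 479.7253493437207
tray 0.71 [434.7 207.4 114.4  98.5] [420.9 210.8  16.3]
tray 0.2 [448.7 216.4  10.8  14.9] [459.1 242.9  29.7]
tray_grip 0.78 [434.3 206.8 114.4  98.7] [422.2 209.9  18.6]
spout_tip 0.95 [434.4 204.2 113.7 101.7] [419.6 209.   23.4]
mat 0.58 [427.2 227.8 153.1 105.7] [494.8 207.5  18.2]
jar 0.81 [230.1 173.7  62.   68. ] [ 549.1 -193.8   90.8]
jar_mouth 0.79 [227.3 177.6  67.4  69.4] [ 552.7 -199.4   82.2]
jar_mouth 0.54 [293.5 237.   50.8  78.8] [696.5   7.7 100.9]
jar_lid 0.9 [203.2 230.6  58.6  38.8] [ 649.2 -209.3   14.4]
jar_lid 0.4 [434.1 204.9 114.8  98.5] [420.6 208.7  22.2]
beaker 0.8 [293.6 238.4  48.8  78.1] [695.4   7.3  96.7]
ball0_center 0.52 [434.5 203.8  12.2   5.8] [418.7 209.   23.8]
ball0_center 0.3 [294.5 237.1  51.2  80.6] [695.3   9.  100. ]
```

```bash
python3 - <<'E'
import cv2,numpy as np
a=cv2.imread('pics/top0.png');b=cv2.imread('pics/scene0.png')
c=cv2.resize(a[170:310,130:300],None,fx=3,fy=3);d=cv2.resize(b[140:290,350:510],None,fx=2.8,fy=2.8)
cv2.imwrite('pics/crop0.png',np.hstack([cv2.resize(c,(400,330)),cv2.resize(d,(400,330*1))]))
E
```

```text
(no output)
```

View pics/top0.png

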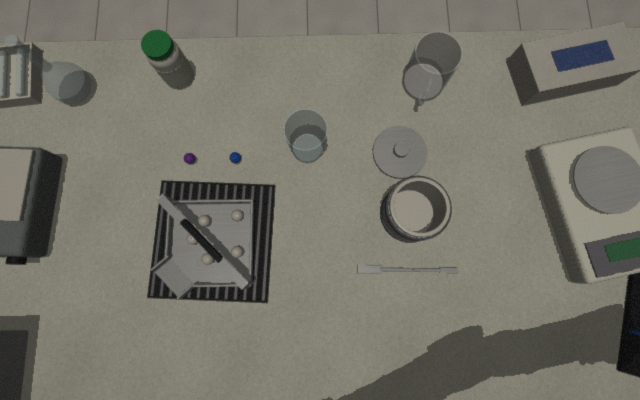

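View pics/scene0.png

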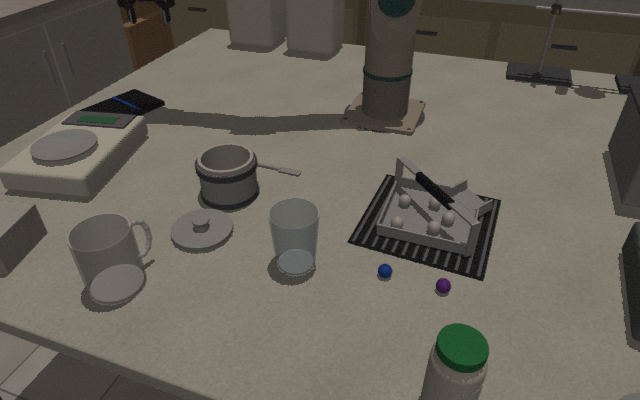

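View pics/crop0.png

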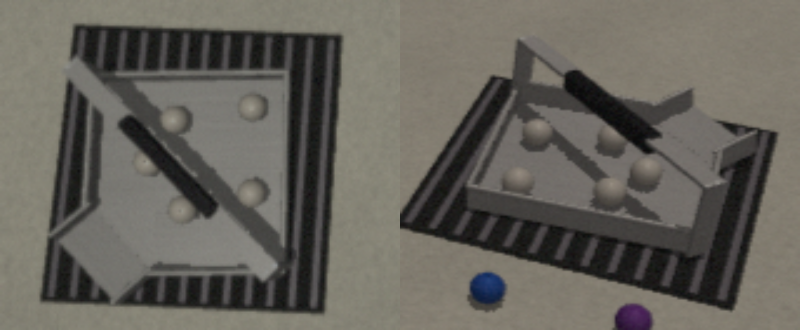

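The pictures show:
- Top view: the tray is on the mat at about (205,245), with the black grip from (183,222) to (219,260). The spout corner points lower-left at about (172,277), i.e. towards -x,+y. The jar is at (418,208), the lid at (400,152) and the beaker at (306,135).
- Scene view: this agrees, with the jar at (227,175) and the tray at (434,207). The blue and purple balls on the bench are decoys.

Next I'll measure with the point clouds.

```bash
python3 - <<'E'
from h import *
np.set_printoptions(precision=1,suppress=True)
for n in('top','scene'):
    p=shot(n);w=cloud(p);c=p['color'].astype(int);X,Y,Z=w[...,0],w[...,1],w[...,2]
    near=(abs(X-435)<140)&(abs(Y-205)<140)
    m=near&(Z>62)&(Z<100)&(c.max(-1)<75)
    q=w[m];lo,hi=np.percentile(q,[2,98],axis=0)
    (cx,cy),sz,a=cv2.minAreaRect(q[:,:2].astype(np.float32))
    dd=np.linalg.svd(q[:,:2]-q[:,:2].mean(0),full_matrices=False)[2][0]
    print(n,'grip',len(q),q.mean(0),'rect',cx,cy,sz,'dir',np.degrees(np.arctan2(dd[1],dd[0])),'z',lo[2],hi[2])
    m=near&(Z>40)&(Z<100);q=w[m];dd=np.linalg.svd(q[:,:2]-q[:,:2].mean(0),full_matrices=False)[2][0]
    print(' handle',len(q),q.mean(0),np.degrees(np.arctan2(dd[1],dd[0])),cv2.minAreaRect(q[:,:2].astype(np.float32)),np.percentile(q[:,2],97))
    mm=near&(Z>1)&(Z<12)&(c.max(-1)<70)
    print(' mat',cv2.minAreaRect(w[mm][:,:2].astype(np.float32)),np.median(Z[mm]))
    # jar rim
    m=(abs(X-510)<100)&(abs(Y+200)<100)&(Z>85)&(Z<110);q=w[m];r=cv2.minEnclosingCircle(q[:,:2].astype(np.float32));print(' jar rim',r,np.median(q[:,2]),len(q))
    m=(abs(X-640)<80)&(abs(Y+180)<80)&(Z>8)&(Z<45)&(X>570);q=w[m];print(' lid',cv2.minEnclosingCircle(q[:,:2].astype(np.float32)),len(q))
    m=(abs(X-650)<90)&(abs(Y)<80)&(Z>100)&(Z<140);q=w[m];print(' beaker',cv2.minEnclosingCircle(q[:,:2].astype(np.float32)) if len(q) else 0,len(q))
E
```

```text
top grip 452 [442.7 203.5  82.4] rect 444.7687683105469 204.0787353515625 (253.3753662109375, 18.025394439697266) dir -135.96843829934892 z 69.16526193750724 86.23010619199161
 handle 1180 [440.  204.2  80.8] -135.64575117935203 ((404.81463623046875, 245.7488555908203), (254.97900390625, 129.54151916503906), 44.337703704833984) 85.51456689520597
 mat ((451.8420715332031, 205.3123779296875), (260.52264404296875, 258.9144592285156), 86.31547546386719) 4.260899143024675
 jar rim ((499.1259460449219, -230.81248474121094), 66.04759979248047) 94.19916640043064 954
 lid ((640.5741577148438, -216.97830200195312), 61.976890563964844) 2015
 beaker ((657.42333984375, -6.897079944610596), 45.10253143310547) 495
scene grip 637 [454.3 211.5  77.3] rect 443.00482177734375 204.6475830078125 (256.41058349609375, 19.755958557128906) dir 45.06169922151596 z 63.9785671075732 85.23780417390414
 handle 1206 [454.4 215.2  75.4] 44.52821567762267 ((402.8357238769531, 244.01620483398438), (258.6600646972656, 130.9621124267578), 44.39142608642578) 84.57190966733381
 mat ((443.82012939453125, 203.20437622070312), (259.8098449707031, 274.6489562988281), 86.63500213623047) 4.254548757784047
 jar rim ((500.78717041015625, -231.21771240234375), 65.58462524414062) 92.72881399347634 727
 lid ((640.1962890625, -218.68182373046875), 63.81047439575195) 1833
 beaker ((655.443603515625, -7.8358354568481445), 46.19608688354492) 1014
```

```bash
cat >> h.py <<'E'
from scipy.spatial.transform import Rotation as Ro
from scipy.optimize import fsolve
JAR=np.array([500,-231,95.]);TR=np.array([444,204,4.]);MAT=np.array([452,205.])
def toolR(head,tilt=0):
    "tool attitude holding the tray with spout heading (deg), tipped (deg) to the spout; tool y = -tray x"
    return Ro.from_euler('z',head+180+90,degrees=True)*Ro.from_euler('x',180,degrees=True)*Ro.from_euler('x',-tilt,degrees=True)
def tcp_from_tip(tip,head,tilt,dz=51):
    # tray frame offset -> tool frame: tray x=-tool y, tray z=-tool z
    return np.asarray(tip,float)+toolR(head,tilt).apply([0,126,-(dz-13)])
def plan(pos,R,N,start=None):
    s=ctrl.read_state();p0=s['eef_pos'] if start is None else start[0]
    R0=Ro.from_euler('xyz',s['tool_rot']) if start is None else start[1]
    r=(R0.inv()*R).as_rotvec()/N;S=Ro.from_rotvec(r)
    M=sum((S**k).as_matrix() for k in range(N))
    t=np.linalg.solve(M,R0.inv().apply(np.asarray(pos)-p0))
    print(N,'row',np.round(np.r_[t/30,np.degrees(r)/6],2).tolist());return pos,R
def st():
    s=ctrl.read_state();print('t',round(s['clock'],2),'tcp',np.round(s['eef_pos'],1),'rot',np.round(np.degrees(s['tool_rot']),1),'q',np.round(s['qpos'],2),'F',np.round(s['force'],1),'w',round(s['width'],1))
E
python3 - <<'E'
from h import *
st()
tip=JAR+[0,-28,23]
for t in (0,35): print(tcp_from_tip(tip,90,t),toolR(90,t).as_euler('xyz',degrees=True))
a=plan(tcp_from_tip(tip,90,0)+[0,0,65],toolR(90),18)
b=plan(tcp_from_tip(tip,90,36),toolR(90,36),10,a)
E
```

```text
t 1.1 tcp [ 164.5 -628.9  231.3] rot [180.   -0.   14.7] q [ 1.25  0.63  0.04  1.52 -0.03  1.   -0.02] F [0.4 0.8 0.3] w 85.5
[ 500. -385.  156.] [-1.80000000e+02  0.00000000e+00 -1.27222187e-14]
[ 500.         -340.417253    221.39840866] [ 1.45000000e+02  0.00000000e+00 -1.27222187e-14]
18 row [0.68, -0.36, 0.02, 0.0, -0.0, 0.14]
10 row [0.0, -0.15, -0.05, -0.6, 0.0, 0.0]
```

```bash
python3 -m crank '[[[0.68,-0.36,0.02,0,0,0.14],[0.68,-0.36,0.02,0,0,0.14],[0.68,-0.36,0.02,0,0,0.14],[0.68,-0.36,0.02,0,0,0.14],[0.68,-0.36,0.02,0,0,0.14],[0.68,-0.36,0.02,0,0,0.14],[0.68,-0.36,0.02,0,0,0.14],[0.68,-0.36,0.02,0,0,0.14],[0.68,-0.36,0.02,0,0,0.14],[0.68,-0.36,0.02,0,0,0.14],[0.68,-0.36,0.02,0,0,0.14],[0.68,-0.36,0.02,0,0,0.14]]]' -1
python3 -c "
from h import *
st();tip=JAR+[0,-28,23]
a=plan(tcp_from_tip(tip,90,36),toolR(90,36),11)"
```

```text
clock: 2.1
eef_pos: [385.2, -458.9, 223.3]
tool_rot: [3.136, 0.004, 0.057]
force: [-0.1, -0.9, -0.7]
width: 85.9
t 2.1 tcp [ 385.2 -458.9  223.3] rot [179.7   0.2   3.3] q [ 0.76  0.56  0.1   1.68 -0.06  0.9  -0.64] F [-0.1 -0.9 -0.7] w 85.9
11 row [0.36, -0.34, -0.1, -0.54, -0.01, 0.05]
```

```bash
python3 -m crank '[[[0.36,-0.34,-0.1,-0.54,0,0.05],[0.36,-0.34,-0.1,-0.54,0,0.05],[0.36,-0.34,-0.1,-0.54,0,0.05],[0.36,-0.34,-0.1,-0.54,0,0.05],[0.36,-0.34,-0.1,-0.54,0,0.05],[0.36,-0.34,-0.1,-0.54,0,0.05],[0.36,-0.34,-0.1,-0.54,0,0.05],[0.36,-0.34,-0.1,-0.54,0,0.05],[0.36,-0.34,-0.1,-0.54,0,0.05],[0.36,-0.34,-0.1,-0.54,0,0.05],[0.36,-0.34,-0.1,-0.54,0,0.05],[0.2,-0.2,0,-0.54,0,0]]]'
python3 -c "
from h import *
st()
a=plan([480,-100,240],toolR(115),12)
a=plan([444,204,180],toolR(134.4),12,a)
a=plan([444,204,56],toolR(134.4),6,a)"
```

```text
clock: 3.1
eef_pos: [521.1, -329.9, 225.4]
tool_rot: [2.427, -0.041, 0.006]
force: [0.5, -0.2, -1.0]
width: 85.2
t 3.1 tcp [ 521.1 -329.9  225.4] rot [139.1  -2.3   0.3] q [-0.36  0.72  0.8   1.99  0.47  0.42 -1.76] F [ 0.5 -0.2 -1. ] w 85.2
12 row [0.01, -0.6, -0.29, 0.57, 0.09, -0.34]
12 row [0.39, -0.76, 0.17, -0.0, 0.0, -0.27]
6 row [0.0, -0.0, 0.69, 0.0, 0.0, 0.0]
```

The tilt is reachable here. On to the tray.

```bash
python3 -m crank '[[[0,-0.6,-0.29,0.57,0.09,-0.34],[0,-0.6,-0.29,0.57,0.09,-0.34],[0,-0.6,-0.29,0.57,0.09,-0.34],[0,-0.6,-0.29,0.57,0.09,-0.34],[0,-0.6,-0.29,0.57,0.09,-0.34],[0,-0.6,-0.29,0.57,0.09,-0.34],[0,-0.6,-0.29,0.57,0.09,-0.34],[0,-0.6,-0.29,0.57,0.09,-0.34],[0,-0.6,-0.29,0.57,0.09,-0.34],[0,-0.6,-0.29,0.57,0.09,-0.34],[0,-0.6,-0.29,0.57,0.09,-0.34],[0,-0.6,-0.29,0.57,0.09,-0.34]]]'
python3 -c "
from h import *
st()
a=plan([444,204,180],toolR(134.4),12)"
```

```text
clock: 4.1
eef_pos: [474.1, -79.0, 234.4]
tool_rot: [-3.104, 0.016, 0.487]
force: [-0.5, 0.4, -0.1]
width: 85.6
t 4.1 tcp [474.1 -79.  234.4] rot [-177.9    0.9   27.9] q [ 0.12  0.4   0.01  1.94 -0.03  0.83 -0.94] F [-0.5  0.4 -0.1] w 85.6
12 row [0.39, -0.69, 0.16, -0.03, 0.01, -0.23]
```

```bash
python3 -m crank '[[[0.39,-0.69,0.16,-0.03,0.01,-0.23],[0.39,-0.69,0.16,-0.03,0.01,-0.23],[0.39,-0.69,0.16,-0.03,0.01,-0.23],[0.39,-0.69,0.16,-0.03,0.01,-0.23],[0.39,-0.69,0.16,-0.03,0.01,-0.23],[0.39,-0.69,0.16,-0.03,0.01,-0.23],[0.39,-0.69,0.16,-0.03,0.01,-0.23],[0.39,-0.69,0.16,-0.03,0.01,-0.23],[0.39,-0.69,0.16,-0.03,0.01,-0.23],[0.39,-0.69,0.16,-0.03,0.01,-0.23],[0.39,-0.69,0.16,-0.03,0.01,-0.23],[0.3,-0.4,0.1,0,0.01,-0.1]]]'
python3 -c "
from h import *
st()
a=plan([444,204,125],toolR(134.4),3)
a=plan([444,204,56],toolR(134.4),5,a)"
```

```text
clock: 5.1
eef_pos: [452.4, 202.7, 186.6]
tool_rot: [3.136, -0.016, 0.76]
force: [-0.3, -0.2, -1.1]
width: 85.4
t 5.1 tcp [452.4 202.7 186.6] rot [179.7  -0.9  43.6] q [-0.42  0.47 -0.08  2.    0.06  0.66 -1.35] F [-0.3 -0.2 -1.1] w 85.4
3 row [-0.06, -0.08, 0.68, 0.02, -0.05, -0.05]
5 row [0.0, -0.0, 0.46, 0.0, 0.0, 0.0]
```

```bash
python3 -m crank '[[[-0.06,-0.08,0.68,0.02,-0.05,-0.05],[-0.06,-0.08,0.68,0.02,-0.05,-0.05],[-0.06,-0.08,0.68,0.02,-0.05,-0.05],[0,0,0.3,0,0,0],[0,0,0,0,0,0],[0,0,0,0,0,0]]]'
python3 -c "
from h import *
st()
a=plan([444,204,55],toolR(134.4),5)
shot('scene','s1.png');shot('top','t1.png')
import cv2
cv2.imwrite('pics/c1.png',np.hstack([cv2.resize(cv2.imread('pics/s1.png')[120:290,340:520],(400,378)),cv2.resize(cv2.imread('pics/t1.png')[160:310,130:290],(400,375))[:375] if 0 else cv2.resize(cv2.imread('pics/t1.png')[160:310,130:290],(400,378))]))"
```

```text
clock: 5.6
eef_pos: [445.0, 212.8, 115.3]
tool_rot: [-3.14, -0.008, 0.787]
force: [-0.7, 0.1, 0.2]
width: 85.3
t 5.6 tcp [445.  212.8 115.3] rot [-179.9   -0.4   45.1] q [-0.45  0.59 -0.07  2.06  0.08  0.49 -1.36] F [-0.7  0.1  0.2] w 85.3
5 row [-0.05, 0.04, 0.4, -0.0, -0.01, 0.02]
```

View pics/c1.png

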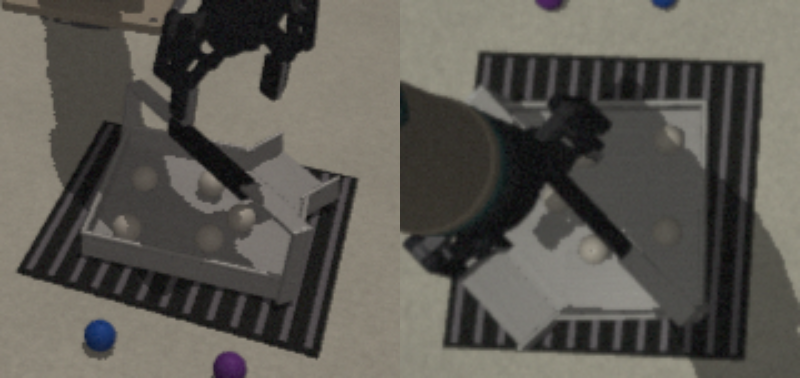

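The open fingers straddle the bar across its thickness, at (580,120) and (440,240) in the right half, and all five balls are in the tray. I'll descend, then close.

```bash
python3 -m crank '[[[-0.05,0.04,0.4,0,-0.01,0],[-0.05,0.04,0.4,0,-0.01,0],[-0.05,0.04,0.4,0,-0.01,0],[-0.05,0.04,0.4,0,-0.01,0],[-0.05,0.04,0.3,0,-0.01,0],[0,0,0,0,0,0]]]'
python3 -c "
from h import *
st()
a=plan([444,204,55],toolR(134.4),2)"
```

```text
clock: 6.2
eef_pos: [452.0, 204.6, 64.0]
tool_rot: [3.136, -0.019, 0.783]
force: [-0.3, 0.4, 1.0]
width: 85.3
t 6.2 tcp [452.  204.6  64. ] rot [179.7  -1.1  44.9] q [-0.45  0.68 -0.05  2.09  0.09  0.35 -1.36] F [-0.3  0.4  1. ] w 85.3
2 row [-0.1, -0.09, 0.15, 0.02, -0.09, 0.04]
```

```bash
python3 -m crank '[[[-0.1,-0.09,0.15,0.02,-0.09,0],[-0.1,-0.09,0.15,0.02,-0.09,0],[0,0,0,0,0,0]]]'
python3 -c "
from h import *
st()
a=plan([444,204,55],toolR(134.4),1)"
```

```text
clock: 6.45
eef_pos: [445.0, 204.5, 56.0]
tool_rot: [3.14, -0.002, 0.781]
force: [-0.6, 0.6, 0.0]
width: 85.6
t 6.45 tcp [445.  204.5  56. ] rot [ 1.799e+02 -1.000e-01  4.480e+01] q [-0.46  0.7  -0.05  2.1   0.09  0.35 -1.37] F [-0.6  0.6  0. ] w 85.6
1 row [-0.03, -0.01, 0.03, 0.02, -0.02, 0.06]
```

```bash
python3 -m crank '[[[-0.03,-0.01,0.03,0.02,0,0.06],[0,0,0,0,0,0],[0,0,0,0,0,0],[0,0,0,0,0,0],[0,0,0,0,0,0],[0,0,0,0,0,0],[0,0,0,0,0,0],[0,0,0,0,0,0]]]' 1
python3 -c "
from h import *
st()"
```

```text
clock: 7.12
eef_pos: [444.5, 205.3, 56.4]
tool_rot: [-3.141, -0.004, 0.776]
force: [0.5, 0.5, -0.7]
width: 12.7
t 7.12 tcp [444.5 205.3  56.4] rot [-180.    -0.3   44.4] q [-0.45  0.69 -0.05  2.1   0.09  0.34 -1.37] F [ 0.5  0.5 -0.7] w 12.7
```

Gripped at about 13 mm. Now a gentle lift.

```bash
python3 -m crank '[[[0,0,-0.1,0,0,0],[0,0,-0.2,0,0,0],[0,0,-0.3,0,0,0],[0,0,-0.4,0,0,0],[0,0,-0.4,0,0,0],[0,0,-0.4,0,0,0],[0,0,-0.4,0,0,0],[0,0,-0.4,0,0,0],[0,0,-0.3,0,0,0],[0,0,-0.2,0,0,0],[0,0,0,0,0,0]]]'
python3 -c "
from h import *
st()
a=plan([450,195,230],toolR(134.4),8)
a=plan([480,-100,235],toolR(112),22,a)
tip=JAR+[0,-28,25]
a=plan(tcp_from_tip(tip,90,0)+[0,0,72],toolR(90),22,a)"
```

```text
clock: 8.03
eef_pos: [440.0, 202.1, 156.1]
tool_rot: [-3.139, 0.005, 0.775]
force: [0.3, 0.7, -5.8]
width: 12.9
t 8.03 tcp [440.  202.1 156.1] rot [-179.8    0.3   44.4] q [-0.43  0.51 -0.08  2.04  0.07  0.6  -1.35] F [ 0.3  0.7 -5.8] w 12.9
8 row [0.01, 0.05, -0.31, -0.0, 0.01, 0.0]
22 row [-0.21, 0.4, -0.01, 0.0, -0.0, 0.17]
22 row [-0.06, 0.43, 0.01, 0.0, -0.0, 0.17]
```

```bash
python3 -m crank '[[[0,0.05,-0.2,0,0,0],[0,0.05,-0.3,0,0,0],[0,0.05,-0.4,0,0,0],[0,0.05,-0.4,0,0,0],[0,0.1,-0.4,0,0,0.05],[-0.05,0.15,-0.3,0,0,0.05],[-0.1,0.2,-0.2,0,0,0.1],[-0.15,0.25,-0.1,0,0,0.15],[-0.2,0.3,0,0,0,0.15],[-0.2,0.35,0,0,0,0.17],[-0.2,0.4,0,0,0,0.17],[-0.2,0.4,0,0,0,0.17]]]'
python3 -c "
from h import *
st()
a=plan([480,-100,235],toolR(112),18)"
```

```text
clock: 9.03
eef_pos: [459.8, 121.4, 228.2]
tool_rot: [-3.136, 0.015, 0.665]
force: [-0.1, -0.8, -5.9]
width: 12.9
t 9.03 tcp [459.8 121.4 228.2] rot [-179.7    0.8   38.1] q [-0.28  0.39 -0.05  1.98  0.03  0.79 -1.25] F [-0.1 -0.8 -5.9] w 12.9
18 row [-0.18, 0.37, -0.01, -0.0, 0.01, 0.15]
```

```bash
python3 -m crank '[[[-0.19,0.4,-0.01,0,0.02,0.15],[-0.19,0.4,-0.01,0,0.02,0.15],[-0.19,0.4,-0.01,0,0.02,0.15],[-0.19,0.4,-0.01,0,0.02,0.15],[-0.19,0.4,-0.01,0,0,0.15],[-0.19,0.4,-0.01,0,0,0.15],[-0.19,0.4,-0.01,0,0,0.15],[-0.19,0.4,-0.01,0,0,0.15],[-0.19,0.4,-0.01,0,0,0.15],[-0.19,0.4,-0.01,0,0,0.15],[-0.19,0.4,-0.01,0,0,0.15],[-0.19,0.4,-0.01,0,0,0.15]]]'
python3 -c "
from h import *
st()
tip=JAR+[0,-28,25]
a=plan(tcp_from_tip(tip,90,0)+[0,0,76],toolR(90),28)"
```

```text
clock: 10.03
eef_pos: [474.1, -63.6, 226.1]
tool_rot: [-3.137, 0.023, 0.439]
force: [-0.5, -0.3, -5.7]
width: 12.9
t 10.03 tcp [474.1 -63.6 226.1] rot [-179.8    1.3   25.2] q [ 0.04  0.4   0.04  1.97 -0.01  0.79 -1.04] F [-0.5 -0.3 -5.7] w 12.9
28 row [-0.06, 0.38, -0.01, 0.0, 0.01, 0.15]
```

```bash
python3 -m crank '[[[-0.06,0.39,-0.03,0,0.03,0.16],[-0.06,0.39,-0.03,0,0.03,0.16],[-0.06,0.39,-0.03,0,0.03,0.16],[-0.06,0.39,-0.03,0,0.03,0.16],[-0.06,0.39,-0.02,0,0.02,0.16],[-0.06,0.39,-0.02,0,0.02,0.16],[-0.06,0.39,-0.02,0,0.02,0.16],[-0.06,0.39,-0.02,0,0.02,0.16],[-0.06,0.39,-0.02,0,0.01,0.16],[-0.06,0.39,-0.02,0,0.01,0.16],[-0.06,0.39,-0.02,0,0.01,0.16],[-0.06,0.39,-0.02,0,0.01,0.16]]]'
python3 -c "
from h import *
st()
tip=JAR+[0,-28,25]
a=plan(tcp_from_tip(tip,90,0)+[0,0,76],toolR(90),16)"
```

```text
clock: 11.03
eef_pos: [499.9, -220.3, 233.2]
tool_rot: [-3.138, 0.0, 0.213]
force: [0.7, 0.3, -6.3]
width: 13.1
t 11.03 tcp [ 499.9 -220.3  233.2] rot [-179.8    0.    12.2] q [ 0.29  0.48  0.11  1.81 -0.07  0.86 -0.92] F [ 0.7  0.3 -6.3] w 13.1
16 row [-0.04, 0.34, -0.0, -0.0, 0.0, 0.13]
```

```bash
python3 -m crank '[[[-0.04,0.39,0,0,0,0.15],[-0.04,0.39,0,0,0,0.15],[-0.04,0.39,0,0,0,0.15],[-0.04,0.39,0,0,0,0.15],[-0.04,0.39,0,0,0,0.15],[-0.04,0.39,0,0,0,0.15],[-0.04,0.39,0,0,0,0.15],[-0.04,0.39,0,0,0,0.15],[-0.04,0.36,0,0,0,0.14],[-0.04,0.32,0,0,0,0.13],[-0.03,0.25,0,0,0,0.1],[-0.02,0.15,0,0,0,0.05]]]'
python3 -c "
from h import *
st()
tip=JAR+[0,-28,25]
a=plan(tcp_from_tip(tip,90,0)+[0,0,76],toolR(90),4)"
```

```text
clock: 12.03
eef_pos: [501.5, -362.9, 231.7]
tool_rot: [-3.139, 0.002, 0.021]
force: [-0.9, -0.1, -5.2]
width: 13.1
t 12.03 tcp [ 501.5 -362.9  231.7] rot [-1.798e+02  1.000e-01  1.200e+00] q [ 0.48  0.59  0.17  1.61 -0.12  0.96 -0.86] F [-0.9 -0.1 -5.2] w 13.1
4 row [-0.02, 0.18, -0.02, -0.01, 0.01, 0.05]
```

```bash
python3 -m crank '[[[-0.02,0.2,0.05,0,0,0.05],[-0.02,0.2,0.1,0,0,0.05],[-0.02,0.18,0.2,0,0,0.05],[0,0.1,0.3,0,0,0],[0,0.05,0.35,0,0,0],[0,0,0.35,0,0,0],[0,0,0.3,0,0,0],[0,0,0.2,0,0,0],[0,0,0.1,0,0,0],[0,0,0,0,0,0]]]'
python3 - <<'E'
from h import *
st()
np.set_printoptions(precision=1,suppress=True)
s=shot('scene','s2.png');t=shot('top','t2.png')
cv2.imwrite('pics/c2.png',np.hstack([cv2.resize(cv2.imread('pics/s2.png')[90:240,130:320],(400,316)),cv2.resize(cv2.imread('pics/t2.png')[140:290,360:550],(400,316))]))
for n,p in(('s',s),('t',t)):
    w=cloud(p);X,Y,Z=w[...,0],w[...,1],w[...,2]
    m=(Y>-235-60)&(Y<-200)&(abs(X-500)<48)&(Z>100)&(Z<150);q=w[m]
    print(n,len(q),np.percentile(q,[1,50,99],axis=0) if len(q) else '')
tip=JAR+[0,-28,25]
a=plan(tcp_from_tip(tip,90,0),toolR(90),4)
E
```

```text
clock: 12.87
eef_pos: [499.0, -384.3, 164.4]
tool_rot: [-3.134, 0.006, 0.006]
force: [-0.1, 0.5, -5.7]
width: 13.2
t 12.87 tcp [ 499.  -384.3  164.4] rot [-179.6    0.3    0.3] q [ 0.52  0.68  0.16  1.64 -0.14  0.84 -0.83] F [-0.1  0.5 -5.7] w 13.2
s 522 [[ 454.4 -294.5  116.7]
 [ 491.6 -274.8  126.3]
 [ 540.5 -257.4  148.9]]
t 896 [[ 454.7 -294.3  115.3]
 [ 499.6 -274.9  123. ]
 [ 539.2 -256.1  148.6]]
4 row [0.0, 0.0, 0.06, -0.02, 0.01, 0.01]
```

View pics/c2.png

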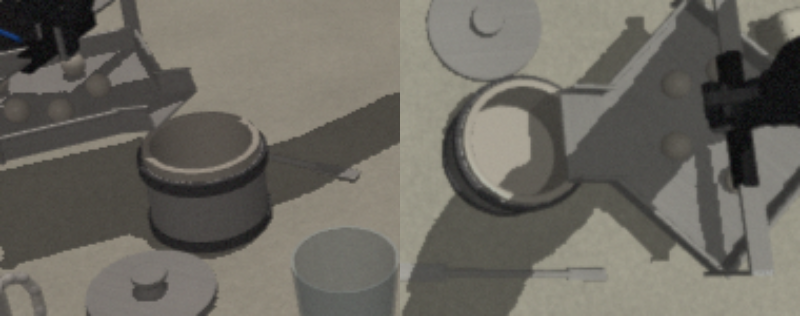

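The spout lip is inside the mouth's near half: both views put it at about (498,-257,126), and all five balls are still in the pan. Now the slow tip about the lip.

```bash
python3 - <<'E'
from h import *
tip=JAR+[0,-27,24]
a=plan(tcp_from_tip(tip,90,11),toolR(90,11),12)
plan(tcp_from_tip(tip,90,22),toolR(90,22),24,a)
E
```

```text
12 row [0.0, -0.03, -0.04, -0.16, 0.0, 0.0]
24 row [0.0, -0.01, -0.03, -0.08, 0.0, 0.0]
```

```bash
python3 -m crank '[[[0,-0.03,-0.04,-0.16,0,0],[0,-0.03,-0.04,-0.16,0,0],[0,-0.03,-0.04,-0.16,0,0],[0,-0.03,-0.04,-0.16,0,0],[0,-0.03,-0.04,-0.16,0,0],[0,-0.03,-0.04,-0.16,0,0],[0,-0.03,-0.04,-0.16,0,0],[0,-0.03,-0.04,-0.16,0,0],[0,-0.03,-0.04,-0.16,0,0],[0,-0.03,-0.04,-0.16,0,0],[0,-0.03,-0.04,-0.16,0,0],[0,0,0,0,0,0]]]'
python3 - <<'E'
from h import *
st();s=ctrl.read_state();R=Ro.from_euler('xyz',s['tool_rot']);print('tip',s['eef_pos']-R.apply([0,126,-38]))
tip=JAR+[0,-27,24]
plan(tcp_from_tip(tip,90,22),toolR(90,22),24)
E
```

```text
clock: 13.97
eef_pos: [502.0, -371.0, 182.6]
tool_rot: [2.943, -0.002, 0.008]
force: [0.1, 0.7, -5.8]
width: 13.0
t 13.97 tcp [ 502.  -371.   182.6] rot [ 1.686e+02 -1.000e-01  5.000e-01] q [ 0.3   0.62  0.3   1.77 -0.01  0.67 -1.02] F [ 0.1  0.7 -5.8] w 13.0
tip [ 501.17523245 -254.90984688  120.55234154]
24 row [-0.0, -0.01, -0.03, -0.07, -0.0, 0.0]
```

```bash
python3 -m crank '[[[0,0,0,0,0,0],[0,0,0,0,0,0],[0,0,0,0,0,0],[0,0,0,0,0,0],[0,-0.01,-0.03,-0.08,0,0],[0,-0.01,-0.03,-0.08,0,0],[0,-0.01,-0.03,-0.08,0,0],[0,-0.01,-0.03,-0.08,0,0],[0,-0.01,-0.03,-0.08,0,0],[0,-0.01,-0.03,-0.08,0,0],[0,-0.01,-0.03,-0.08,0,0],[0,-0.01,-0.03,-0.08,0,0]]]'
python3 -m crank '[[[0,-0.01,-0.03,-0.08,0,0],[0,-0.01,-0.03,-0.08,0,0],[0,-0.01,-0.03,-0.08,0,0],[0,-0.01,-0.03,-0.08,0,0],[0,-0.01,-0.03,-0.08,0,0],[0,-0.01,-0.03,-0.08,0,0],[0,-0.01,-0.03,-0.08,0,0],[0,-0.01,-0.03,-0.08,0,0],[0,0,0,0,0,0],[0,0,0,0,0,0],[0,0,0,0,0,0],[0,0,0,0,0,0]]]'
python3 - <<'E'
from h import *
st();s=ctrl.read_state();R=Ro.from_euler('xyz',s['tool_rot']);print('tip',s['eef_pos']-R.apply([0,126,-38]))
tip=JAR+[0,-27,22]
plan(tcp_from_tip(tip,90,28),toolR(90,28),24)
shot('scene','s3.png');shot('top','t3.png')
cv2.imwrite('pics/c3.png',np.hstack([cv2.resize(cv2.imread('pics/s3.png')[90:240,130:320],(400,316)),cv2.resize(cv2.imread('pics/t3.png')[140:290,360:550],(400,316))]))
E
```

```text
clock: 14.97
eef_pos: [501.8, -368.2, 190.0]
tool_rot: [2.869, -0.003, 0.006]
force: [0.5, -0.4, -5.6]
width: 13.0
clock: 15.97
eef_pos: [502.8, -361.8, 197.2]
tool_rot: [2.794, -0.004, 0.008]
force: [0.3, -0.3, -4.1]
width: 13.1
t 15.97 tcp [ 502.8 -361.8  197.2] rot [160.1  -0.2   0.5] q [ 0.11  0.6   0.45  1.85  0.1   0.57 -1.18] F [ 0.3 -0.3 -4.1] w 13.1
tip [ 502.25739028 -256.25909467  118.58436535]
24 row [-0.0, -0.01, -0.02, -0.06, -0.0, 0.0]
```

View pics/c3.png

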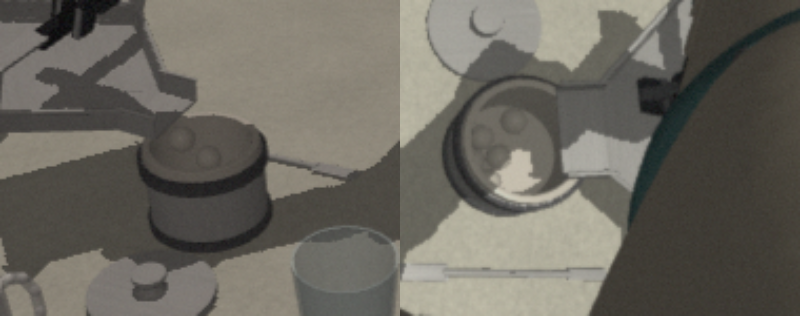

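The top view shows four balls in the jar, at (483,135), (515,122), (497,157) and (495,182). The load has dropped from 5.7 to 4.1 N. I'll keep tipping to bring out the last one.

```bash
python3 -m crank '[[[0,-0.01,-0.03,-0.12,0,0],[0,-0.01,-0.03,-0.12,0,0],[0,-0.01,-0.03,-0.12,0,0],[0,-0.01,-0.03,-0.12,0,0],[0,-0.01,-0.03,-0.12,0,0],[0,-0.01,-0.03,-0.12,0,0],[0,-0.01,-0.03,-0.12,0,0],[0,-0.01,-0.03,-0.12,0,0],[0,-0.01,-0.03,-0.12,0,0],[0,-0.01,-0.03,-0.12,0,0],[0,-0.01,-0.03,-0.12,0,0],[0,0,0,0,0,0]]]'
python3 -m crank '[[[0,-0.01,-0.03,-0.12,0,0],[0,-0.01,-0.03,-0.12,0,0],[0,-0.01,-0.03,-0.12,0,0],[0,-0.01,-0.03,-0.12,0,0],[0,-0.01,-0.03,-0.12,0,0],[0,-0.01,-0.03,-0.12,0,0],[0,0,0,0,0,0],[0,0,0,0,0,0],[0,0,0,0,0,0]]]'
python3 - <<'E'
from h import *
st();s=ctrl.read_state();R=Ro.from_euler('xyz',s['tool_rot']);print('tip',s['eef_pos']-R.apply([0,126,-38]))
shot('scene','s4.png');shot('top','t4.png')
cv2.imwrite('pics/c4.png',np.hstack([cv2.resize(cv2.imread('pics/s4.png')[90:240,130:320],(400,316)),cv2.resize(cv2.imread('pics/t4.png')[170:250,380:480],(400,320))[:316]]))
E
```

```text
clock: 17.07
eef_pos: [503.7, -353.1, 206.0]
tool_rot: [2.641, -0.006, 0.01]
force: [0.7, 0.9, -4.0]
width: 13.2
clock: 17.82
eef_pos: [504.3, -347.8, 210.1]
tool_rot: [2.557, -0.006, 0.011]
force: [-0.3, -0.9, -3.5]
width: 13.0
t 17.82 tcp [ 504.3 -347.8  210.1] rot [146.5  -0.3   0.6] q [-0.22  0.68  0.74  1.96  0.25  0.43 -1.44] F [-0.3 -0.9 -3.5] w 13.0
tip [ 503.95630726 -263.6117271   108.92251341]
```

View pics/c4.png

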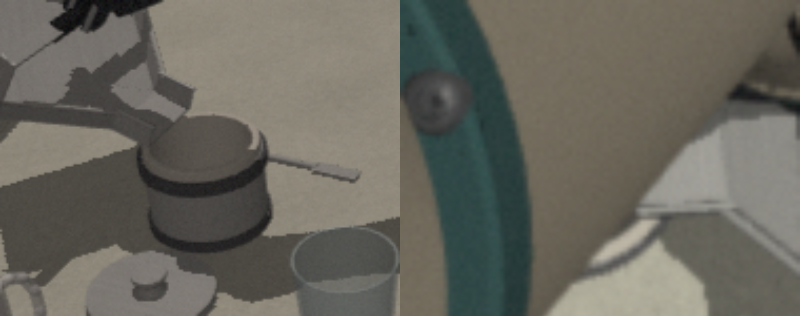

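```bash
python3 - <<'E'
from h import *
f=[]
for i in range(12): ctrl.get_image('top'); f.append(ctrl.read_state()['force'][2])
print(np.mean(f),np.std(f))
tip=JAR+[0,-27,24]
a=plan(tcp_from_tip(tip,90,18),toolR(90,18),12)
E
```

```text
-3.4421810776441464 0.343664369941475
12 row [-0.01, 0.03, 0.06, 0.21, -0.01, 0.01]
```

```bash
python3 -m crank '[[[0,0.02,0,0.1,0,0],[-0.01,0.03,0.05,0.21,0,0],[-0.01,0.03,0.05,0.21,0,0],[-0.01,0.03,0.06,0.21,0,0],[-0.01,0.03,0.06,0.21,0,0],[-0.01,0.03,0.06,0.21,0,0],[-0.01,0.03,0.06,0.21,0,0],[-0.01,0.03,0.06,0.21,0,0],[-0.01,0.03,0.06,0.21,0,0],[-0.01,0.03,0.06,0.21,0,0],[-0.01,0.03,0.06,0.21,0,0],[0,0,0,0,0,0]]]'
python3 - <<'E'
from h import *
st();s=ctrl.read_state();R=Ro.from_euler('xyz',s['tool_rot']);print('tip',s['eef_pos']-R.apply([0,126,-38]))
shot('scene','s5.png');shot('top','t5.png')
cv2.imwrite('pics/c5.png',np.hstack([cv2.resize(cv2.imread('pics/s5.png')[90:240,130:320],(400,316)),cv2.resize(cv2.imread('pics/t5.png')[170:249,375:475],(400,316))]))
plan(tcp_from_tip(JAR+[0,-27,110],90,0),toolR(90,0),12)
E
```

```text
clock: 19.52
eef_pos: [499.4, -367.1, 200.2]
tool_rot: [2.8, -0.004, 0.01]
force: [-0.5, 0.3, -2.4]
width: 12.7
t 19.52 tcp [ 499.4 -367.1  200.2] rot [160.5  -0.2   0.6] q [ 0.13  0.6   0.44  1.85  0.1   0.58 -1.16] F [-0.5  0.3 -2.4] w 12.7
tip [ 498.64987223 -261.08933823  122.18835882]
12 row [0.0, 0.07, -0.11, 0.27, -0.0, 0.01]
```

View pics/c5.png

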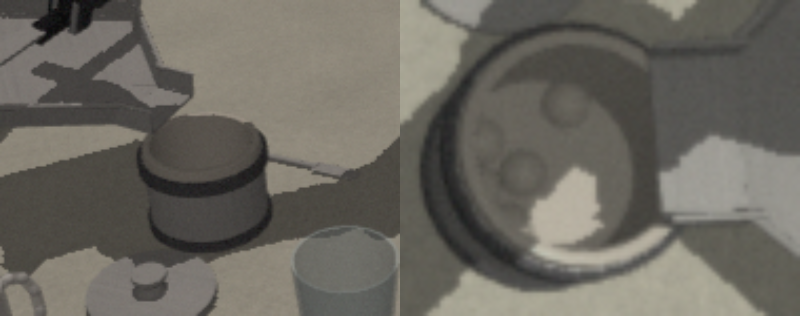

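Four balls show clearly in the jar, at (567,103), (523,172), (485,135) and (508,210). The near side is hidden by the spout. I'll level, raise and look again.

```bash
python3 -m crank '[[[0,0.03,-0.15,0.2,0,0],[0,0.04,-0.15,0.27,0,0],[0,0.05,-0.15,0.27,0,0],[0,0.07,-0.15,0.27,0,0],[0,0.1,-0.15,0.27,0,0],[0,0.1,-0.15,0.27,0,0],[0,0.15,-0.15,0.27,0,0],[0,0.2,-0.15,0.27,0,0],[0,0.3,-0.1,0.27,0,0],[0,0.3,-0.1,0.27,0,0],[0,0.3,0,0.27,0,0],[0,0.2,0,0.25,0,0]]]'
python3 - <<'E'
from h import *
st()
shot('scene','s6.png');shot('top','t6.png')
cv2.imwrite('pics/c6.png',np.hstack([cv2.resize(cv2.imread('pics/s6.png')[70:240,90:300],(400,316)),cv2.resize(cv2.imread('pics/t6.png')[150:308,360:560],(400,316))]))
a=plan([480,-100,240],toolR(112),20)
a=plan([MAT[0],MAT[1],225],toolR(134.4),20,a)
E
```

```text
clock: 20.62
eef_pos: [501.8, -401.2, 245.9]
tool_rot: [-3.139, 0.009, 0.029]
force: [0.3, -0.9, -4.3]
width: 13.2
t 20.62 tcp [ 501.8 -401.2  245.9] rot [-179.9    0.5    1.7] q [ 0.51  0.61  0.2   1.52 -0.13  1.03 -0.8 ] F [ 0.3 -0.9 -4.3] w 13.2
20 row [0.06, -0.5, 0.01, -0.0, 0.0, -0.17]
20 row [0.24, -0.46, 0.02, 0.0, 0.0, -0.19]
```

View pics/c6.png

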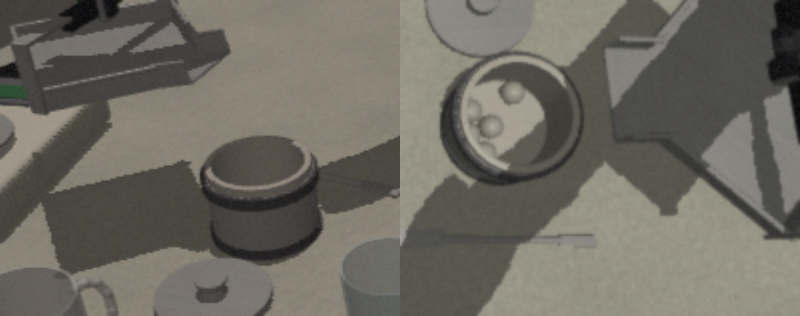

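```bash
python3 - <<'E'
from h import *
f=[]
for i in range(16): p=ctrl.get_image('top' if i%2 else 'scene'); f.append(ctrl.read_state()['force'][2])
print(np.mean(f),np.std(f))
t=cv2.imread('pics/t6.png')[170:245,378:458];a=cv2.resize(t,(400,375),interpolation=cv2.INTER_CUBIC)
s=cv2.imread('pics/s6.png')[70:145,88:218];b=cv2.resize(s,(400,375))
cl=lambda i:cv2.merge([cv2.createCLAHE(3,(4,4)).apply(c) for c in cv2.split(i)])
cv2.imwrite('pics/c7.png',np.hstack([cl(a),cl(b)]))
p=shot('top');print([(np.round(r['conf'],2),np.round(r['extent'])) for r in ctrl.search_frame('ball0_center',p)])
E
```

```text
-3.605074892632497 0.5759061823285584
[(np.float64(0.43), array([405., 212.,  10.,  12.]))]
```

View pics/c7.png

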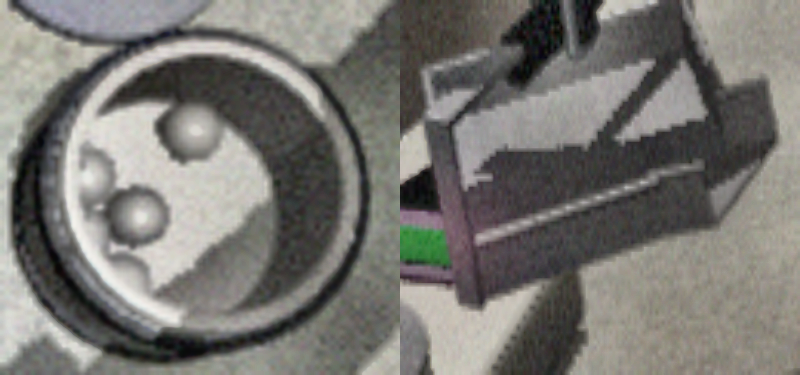

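The enlarged view shows five balls in the jar, at (193,130), (135,215), (95,175), (125,275) and a sliver at (92,225). The pan is empty and the load reads 3.6 N, matching 0.38 kg. Returning to the mat.

```bash
python3 -m crank '[[[0.03,-0.25,0,0,0,-0.1],[0.05,-0.4,0,0,0,-0.17],[0.06,-0.53,0,0,0,-0.17],[0.06,-0.53,0,0,0,-0.17],[0.06,-0.53,0,0,0,-0.17],[0.06,-0.53,0,0,0,-0.17],[0.06,-0.53,0,0,0,-0.17],[0.06,-0.53,0,0,0,-0.17],[0.06,-0.53,0,0,0,-0.17],[0.06,-0.53,0,0,0,-0.17],[0.06,-0.53,0,0,0,-0.17],[0.06,-0.53,0,0,0,-0.17]]]'
python3 -c "
from h import *
st()
a=plan([480,-100,240],toolR(112),9)
a=plan([MAT[0],MAT[1],225],toolR(134.4),20,a)"
```

```text
clock: 22.62
eef_pos: [497.3, -203.9, 246.8]
tool_rot: [-3.135, 0.005, 0.258]
force: [0.6, -0.2, -4.3]
width: 13.1
t 22.62 tcp [ 497.3 -203.9  246.8] rot [-179.6    0.3   14.8] q [ 0.24  0.46  0.14  1.81 -0.08  0.89 -0.89] F [ 0.6 -0.2 -4.3] w 13.1
9 row [0.06, -0.39, 0.03, -0.01, 0.0, -0.13]
20 row [0.24, -0.46, 0.02, 0.0, 0.0, -0.19]
```

```bash
python3 -m crank '[[[0.07,-0.5,0.02,0,0,-0.17],[0.07,-0.5,0.02,0,0,-0.17],[0.07,-0.5,0.02,0,0,-0.17],[0.07,-0.5,0.02,0,0,-0.17],[0.07,-0.5,0.02,0,0,-0.17],[0.07,-0.5,0.02,0,0,-0.17],[0.15,-0.5,0.02,0,0,-0.18],[0.2,-0.5,0.02,0,0,-0.18],[0.24,-0.48,0.02,0,0,-0.18],[0.24,-0.48,0.02,0,0,-0.18],[0.24,-0.48,0.02,0,0,-0.18],[0.24,-0.48,0.02,0,0,-0.18]]]'
python3 -c "
from h import *
st()
a=plan([MAT[0],MAT[1],210],toolR(134.4),14)"
```

```text
clock: 23.62
eef_pos: [474.9, 3.9, 243.6]
tool_rot: [-3.133, -0.002, 0.51]
force: [-0.1, -0.2, -4.2]
width: 13.3
t 23.62 tcp [474.9   3.9 243.6] rot [-1.795e+02 -1.000e-01  2.920e+01] q [-0.09  0.37  0.04  1.97 -0.03  0.81 -1.09] F [-0.1 -0.2 -4.2] w 13.3
14 row [0.24, -0.42, 0.08, -0.01, -0.0, -0.18]
```

```bash
python3 -m crank '[[[0.26,-0.5,0.05,-0.01,0,-0.2],[0.26,-0.5,0.05,-0.01,0,-0.2],[0.26,-0.5,0.05,-0.01,0,-0.2],[0.26,-0.5,0.05,-0.01,0,-0.2],[0.26,-0.5,0.05,-0.01,0,-0.2],[0.26,-0.5,0.05,-0.01,0,-0.2],[0.26,-0.5,0.05,-0.01,0,-0.2],[0.26,-0.5,0.05,-0.01,0,-0.2],[0.26,-0.5,0.05,-0.01,0,-0.2],[0.2,-0.4,0.1,-0.01,0,-0.2],[0.15,-0.25,0.1,0,0,-0.1],[0,0,0,0,0,0]]]'
python3 -c "
from h import *
st()
a=plan([MAT[0],MAT[1],75],toolR(134.4),12)"
```

```text
clock: 24.62
eef_pos: [441.5, 198.0, 227.3]
tool_rot: [3.139, -0.011, 0.767]
force: [0.6, -0.3, -4.2]
width: 12.9
t 24.62 tcp [441.5 198.  227.3] rot [179.9  -0.6  43.9] q [-0.43  0.39 -0.06  1.98  0.03  0.76 -1.32] F [ 0.6 -0.3 -4.2] w 12.9
12 row [0.03, 0.01, 0.42, 0.0, -0.01, -0.01]
```

```bash
python3 -m crank '[[[0.03,0.01,0.2,0,-0.02,0],[0.03,0.01,0.4,0,-0.02,0],[0.03,0.01,0.45,0,-0.02,0],[0.03,0.01,0.45,0,0,0],[0.03,0.01,0.45,0,0,0],[0.03,0.01,0.45,0,0,0],[0.03,0.01,0.45,0,0,0],[0.03,0.01,0.45,0,0,0],[0.03,0.01,0.45,0,0,0],[0.03,0.01,0.4,0,0,0],[0,0,0.3,0,0,0],[0,0,0,0,0,0]]]'
python3 -c "
from h import *
st()
a=plan([MAT[0],MAT[1],57],toolR(134.4),4)"
```

```text
clock: 25.62
eef_pos: [457.0, 190.8, 87.0]
tool_rot: [3.13, -0.005, 0.75]
force: [-0.4, -0.3, -3.3]
width: 13.3
t 25.62 tcp [457.  190.8  87. ] rot [179.3  -0.3  43. ] q [-0.44  0.64 -0.03  2.08  0.07  0.42 -1.35] F [-0.4 -0.3 -3.3] w 13.3
4 row [0.05, -0.12, 0.25, 0.03, -0.01, -0.06]
```

```bash
python3 -m crank '[[[0.05,-0.12,0.2,0.03,-0.01,-0.05],[0.05,-0.12,0.25,0.03,-0.01,-0.05],[0.05,-0.12,0.2,0.03,-0.01,-0.05],[0,-0.1,0.1,0,-0.01,-0.05],[0,0,0,0,0,0]]]'
python3 -c "
from h import *
st()
a=plan([MAT[0],MAT[1],57],toolR(134.4),2)"
```

```text
clock: 26.03
eef_pos: [452.0, 204.3, 63.3]
tool_rot: [3.139, -0.002, 0.771]
force: [-1.2, 1.3, -3.6]
width: 13.0
t 26.03 tcp [452.  204.3  63.3] rot [ 1.798e+02 -1.000e-01  4.420e+01] q [-0.46  0.69 -0.04  2.08  0.07  0.37 -1.35] F [-1.2  1.3 -3.6] w 13.0
2 row [0.01, -0.01, 0.1, 0.01, -0.01, -0.02]
```

```bash
python3 -m crank '[[[0,0,0.1,0,0,0],[0,0,0.09,0,0,0],[0,0,0.06,0,0,0],[0,0,0,0,0,0]]]'
python3 -c "
from h import *
st()"
```

```text
clock: 26.37
eef_pos: [452.5, 205.3, 56.6]
tool_rot: [3.138, -0.004, 0.773]
force: [0.2, 0.8, -4.1]
width: 13.1
t 26.37 tcp [452.5 205.3  56.6] rot [179.8  -0.2  44.3] q [-0.46  0.7  -0.04  2.08  0.07  0.36 -1.35] F [ 0.2  0.8 -4.1] w 13.1
```

```bash
python3 -m crank '[[[0,0,0.05,0,0,0],[0,0,0,0,0,0]]]';python3 -m crank '[[[0,0,0.05,0,0,0],[0,0,0,0,0,0]]]'
```

```text
clock: 26.53
eef_pos: [452.8, 205.4, 56.9]
tool_rot: [3.138, -0.005, 0.772]
force: [0.5, 0.7, -3.6]
width: 13.0
clock: 26.7
eef_pos: [453.4, 205.4, 56.7]
tool_rot: [3.137, -0.007, 0.772]
force: [-0.6, 0.6, -2.5]
width: 12.8
```

```bash
python3 -m crank '[[[0,0,0.1,0,0,0],[0,0,0,0,0,0]]]';python3 -m crank '[[[0,0,0.1,0,0,0],[0,0,0,0,0,0],[0,0,0,0,0,0]]]'
```

```text
clock: 26.87
eef_pos: [453.8, 205.5, 57.3]
tool_rot: [3.136, -0.009, 0.772]
force: [-0.2, -0.2, -3.7]
width: 12.9
clock: 27.12
eef_pos: [454.8, 205.7, 57.0]
tool_rot: [3.135, -0.012, 0.771]
force: [-0.9, -0.7, -1.1]
width: 13.1
```

```bash
python3 - <<'E'
from h import *
f=[];z=[]
for i in range(10): p=ctrl.get_image('scene'); s=ctrl.read_state();f.append(s['force']);z.append(s['eef_pos'])
print(np.mean(f,0),np.mean(z,0));st()
w=cloud(p);near=(abs(w[...,0]-452)<130)&(abs(w[...,1]-205)<130);c=p['color'].max(-1)<75
print(np.percentile(w[near&c&(w[...,2]>60)&(w[...,2]<100)][:,2],[50,90,97]))
plan([MAT[0],MAT[1],55.5],toolR(134.4),2)
E
```

```text
[ 0.81137238 -0.07420728  0.71081903] [454.95226065 205.69422956  56.70605612]
t 27.62 tcp [454.9 205.7  56.8] rot [179.6  -0.7  44.2] q [-0.46  0.7  -0.03  2.08  0.07  0.35 -1.35] F [1.1 0.1 0.4] w 13.1
[80.90336943 89.26641735 96.50547582]
2 row [-0.04, -0.03, 0.02, 0.03, -0.05, -0.02]
```

The mat now carries the tray's weight. Releasing.

```bash
python3 -m crank '[[[0,0,0,0,0,0],[0,0,0,0,0,0],[0,0,0,0,0,0],[0,0,0,0,0,0],[0,0,0,0,0,0],[0,0,0,0,0,0],[0,0,0,0,0,0],[0,0,0,0,0,0]]]' -1
python3 -m crank '[[[0,0,-0.2,0,0,0],[0,0,-0.3,0,0,0],[0,0,-0.4,0,0,0],[0,0,-0.5,0,0,0],[0,0,-0.6,0,0,0],[0,0,-0.6,0,0,0],[0,0,-0.6,0,0,0],[0,0,-0.6,0,0,0],[0,0,-0.5,0,0,0]]]'
python3 -m crank '[[[0,0.4,-0.3,0,0,0],[0,0.6,-0.2,0,0,0],[0,0.6,-0.2,0,0,0],[0,0.6,0,0,0,0],[0,0.6,0,0,0,0],[0,0.6,0,0,0,0],[0,0.6,0,0,0,0],[0,0.6,0,0,0,0],[0,0.4,0,0,0,0],[0,0,0,0,0,0],[0,0,0,0,0,0]]]'
python3 - <<'E'
from h import *
np.set_printoptions(precision=1,suppress=True)
st();shot('top','t8.png')
for n in('top','scene'):
    w=cloud(shot(n));X,Y,Z=w[...,0],w[...,1],w[...,2]
    m=(abs(X-452)<150)&(abs(Y-205)<150)&(Z>66)&(Z<100);q=w[m];print(n,'handle',len(q),cv2.minAreaRect(q[:,:2].astype(np.float32)),np.percentile(q[:,2],[50,97]))
    m=(abs(X-510)<100)&(abs(Y+200)<100)&(Z>85)&(Z<110);q=w[m];print(' jar',cv2.minEnclosingCircle(q[:,:2].astype(np.float32)) if len(q) else 0)
E
```

```text
clock: 28.28
eef_pos: [454.1, 205.9, 56.3]
tool_rot: [3.135, -0.011, 0.772]
force: [0.6, 0.0, -1.4]
width: 85.4
clock: 29.03
eef_pos: [450.1, 204.3, 193.7]
tool_rot: [3.137, -0.006, 0.772]
force: [-0.5, 0.1, 0.3]
width: 85.2
clock: 29.95
eef_pos: [559.4, 94.0, 232.5]
tool_rot: [3.13, -0.022, 0.776]
force: [-0.5, 0.2, -0.6]
width: 85.1
t 29.95 tcp [559.4  94.  232.5] rot [179.4  -1.3  44.5] q [-0.2  0.5 -0.1  1.8  0.   0.8 -1. ] F [-0.5  0.2 -0.6] w 85.1
top handle 789 ((430.35089111328125, 182.01577758789062), (186.3941650390625, 18.199188232421875), 44.301185607910156) [82.6 86. ]
 jar ((499.36737060546875, -230.6858367919922), 66.06884002685547)
scene handle 1039 ((453.7770080566406, 203.75045776367188), (257.722412109375, 21.37347412109375), 44.430564880371094) [81.5 84.7]
 jar ((501.89263916015625, -230.97802734375), 64.74691772460938)
```

View pics/t8.png

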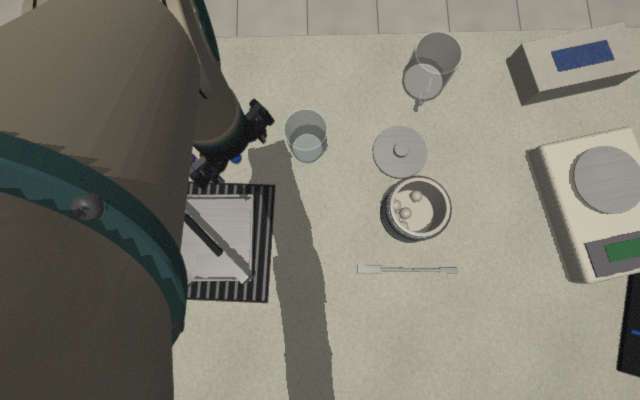

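The tray stands empty on the mat with its handle centre at (454,204). The jar, lid and beaker are unmoved, and the gripper is clear.

```bash
python3 -c "
from h import *
print(ctrl.finish_job())"
```

```text
the job is handed in; nothing more can be done
None
```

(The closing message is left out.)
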